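# Return a licence plate through the sprung flap of the intake box

## Robot

A 6-joint arm with a two-finger parallel gripper is mounted at the origin on the work surface. World frame = base frame: x ahead of the robot, y to its left, z up, the work surface at z = 0. Lengths are in m, angles in degrees, forces in N, time in s.
With the tool pointing down it reaches from about 0.4 to 0.825 m from the base axis. Payload 7 kg.
Tool frame: the origin (TCP) lies midway between the tips of the shut fingers; the grasp point (between the pads) lies 19 mm behind it; z points along the fingers, y is the line along which they close (so a half turn about z gives the same grasp; the last joint's range is limited). The gripper opens to 88 mm and grips with 3 to 60 N. Pads are 19 mm wide; open, the fingers measure 130 mm over their backs; the gripper's body (78 mm by 193 mm) begins 47 mm behind the grasp point.
Start: joints at [87.84, 20.546, 0.682, 0, -70.136, -16.507], TCP at [0.216, 0.639, 0.227] pointing down, gripper open.
Joint ranges: [-176.03, 176.03], [-82.01, 121.73], [-58.28, 71.71], [-173.87, 95.51], [-174.79, -0.11], [-173.66, 173.66]. Speed limits (degrees/s): [136.94, 136.94, 172.46, 180, 180, 180].

## Interface

Orientations are given as a 3x3 rotation matrix whose columns are the frame's x, y, z axes.
In Python, from rig import robot gives the robot as it stands. Calls block until the motion is done:
- robot.goto(position, orientation): joint-space move of the TCP to a pose.
- robot.servo_line(position, ori=None, speed=0.15): straight line of the TCP; ori=None keeps the orientation; speed is the mean speed in m/s.
- robot.movej(angles): joint-space move.
- robot.move_gripper(opening): opening from 0.0 (shut) to 1.0 (fully open); the grip force is fixed at half the most; returns when the fingers have stopped.
- robot.dwell(seconds).
- robot.ik(position, orientation): joint angles nearest the present ones, or None.
- robot.grab_frame(name): name is "scene" or "top"; returns (picture, depth): 420x560x3 uint8, red, green, blue; 420x560 float32, m along the optical axis (not along the pixel's ray), 0 where there is no reading.
- robot.camera_info(name): a dict with "vfov" (degrees; the focal length in pixels is half the picture's height over the tangent of half this angle, whatever the lens; pixels are square), "cx", "cy" (the principal point, pixels), "view" (4x4, takes a point from world to camera coordinates). Camera axes: x right, y down, z forward; pixel columns grow to the right and rows downward; lengths in m; the calibration is good to about 2 mm. A picture is of the moment at which its call begins. camera_info takes no time and is no camera call.
A pose or a line that the arm cannot do raises robot.Unreachable and nothing moves.
- robot.job_done(): hands the job in; it is judged then, once.
Readings, each from a call of its own:
- robot.read_t(): time.
- robot.read_qpos(): joint angles.
- robot.read_qvel(): joint speeds.
- robot.read_effort(): joint torques, N m.
- robot.read_position(): TCP position.
- robot.read_tcp_rot(): TCP orientation.
- robot.read_force(): force on the tool from outside, world axes, zero at the start.
- robot.read_ft_torque(): the same for the moment, N m.
- robot.read_grip_width(): opening from 0.0 (shut) to 1.0 (fully open).
- robot.read_finger_force(): force on a finger pad.
Only numpy, scipy, OpenCV 4.12 (cv2) and the standard library are available. Lean on these libraries where they do the work, as an engineer would, in place of code of your own. Each camera call takes 0.05 s, during which the arm holds its last target. There are 200 camera calls.

## Task

Take the small licence plate out of the desk rack and post it upright into the guide slot of the grey intake box: push the sprung flap open, keep it open until the plate stands fully home on the box floor beneath it, then come out and let the flap spring shut above the plate. Be gentle, neither forcing nor dropping the plate nor leaning on the box, and leave everything else on the desk where it is.

Things in the scene. Friction and masses are not known exactly. Their poses are not given: they have to be found in the camera images.
- plate: licence plate in its black-rimmed carrier, a solid slab: 8 mm thick (its x), 150 mm wide (y), 105 mm high (z), about 0.2 kg. It starts upright in either slot of the rack. Origin at the centre of its underside
- rack: fixed dark steel desk rack, base 135 x 150 x 8 mm, with two slots 75 mm apart, centred at x = -37.5 and +37.5 mm of its frame and running along its y; each slot is 12 mm wide between fences 120 mm long that reach 43 mm above the desk; what stands in it rests 8 mm above the desk. Origin under its centre. Its yaw is within 0.35 rad of 0
- intake: fixed grey steel box, 110 (x, -50 to +60) x 210 (y) mm, flat top at z = 168 mm. Origin on the desk beneath the nominal middle of its plate slot, which runs along y; yaw within 0.35 rad of 0, -x side to the robot. Plate and box, or robot and box, may not press on one another with over 25 N (plate on the floor: 40 N)
- flap (a joint): flap angle, rad: 0 shut (level), grows as it swings down, at most 1.55. Aluminium, 114 mm wide, hinged at x = -37, z = 165 mm of the box, free edge 48.5 mm further to +x; cut out 20 mm from the hinge (|y| < 32 mm) for the hand. Spring: 0.08 N m shut + 0.10 N m/rad (2 N at the edge, 5 N on the plate when open). Rides on the plate's -x face or the finger; can pinch a plate let go under 44 mm deep
- flap_edge (a point): middle of the flap's free edge
- frame: empty plate frame: open black plastic rectangle 180 wide (y) x 90 high x 8 mm thick, standing in the other slot of the rack; origin at the centre of its underside. Stays where it is
- stamp: small wooden rubber stamp, 32 mm across, 66 mm high; origin under its centre; bystander
- pencup: dark steel cup with pens, 72 mm across, 150 mm high with the pens; origin under its centre; bystander
- sanitizer: clear pump bottle, 60 mm across, 180 mm high; origin under its centre; bystander
- lotion: red lotion bottle, 48 mm across, 150 mm high; origin under its centre; bystander
- stapler: black stapler 140 x 36 x 50 mm; origin under its centre; bystander
- calculator: desk calculator 150 x 80 x 20 mm; origin under its centre; bystander
- mouse: black computer mouse 100 x 58 x 33 mm; origin under its centre; bystander
- mouth (a point): slot middle, level with the box's top. Between y = -60 and +60 mm the box is open above for plate and fingertips, and the -x and +x walls are cut 32 mm lower there. To +x the open space reaches x = +56, 66 mm deep; to -x the flap hangs from its hinge at x = -37. Inside, open the fingers only a little (about 20 mm between the pads), or push the plate's upper edge down with shut fingers
- fences (a point): nominal slot middle, at tall-fence height. At each end of the mouth (|y| 61 to 79 mm) two black fences 10 mm apart guide the plate's ends down to the floor; end stops 158 mm apart. The +x fences rise 26 mm above the box top, the -x ones and end stops 6 mm. The whole guide is up to 6 mm off in x, unmeasured: feel it by sliding the plate to +x against the tall fences (firm to 60 N)
- floor (a point): nominal slot middle on the box's inner floor, 153 mm below the box top (z = 15 mm). Fully home, the plate stands on this floor between the fences, its upper edge 48 mm below the box top; the floor is rigid and can be felt; a plate let go well above it drops hard
Mind the look-alikes: they are no part of the job. Of the things that look like the plate, the larger one is meant. What is shaped like the intake but red is not meant.

How it is judged:
By the outcome, as a careful person would: the job done as asked, in the order asked, and still so for the second after the job is handed in, with the robot touching nothing.
It also fails if it takes over 58 s, if anything falls off the work surface, if the arm or the gripper's body presses on something with over 40 N, if the wrist force passes 120 N, or if a joint passes its speed limit or range.

## Working session

There is one attempt and no reset: what is moved stays moved. The work goes in short steps, each a Python script; the robot and the scene stay as the last script left them, time stands still between calls to the robot, and variables do not carry over. Pictures are saved under pics/ and viewed, at most 10 in all, crops included, and the job is handed in when it is done.

```bash
ls; mkdir -p pics
cat > h.py <<'E'
import numpy as np, cv2
from rig import robot
def cloud(name):
    im,d=robot.grab_frame(name); c=robot.camera_info(name)
    f=d.shape[0]/2/np.tan(np.radians(c["vfov"])/2)
    v,u=np.mgrid[:d.shape[0],:d.shape[1]]
    P=np.stack([(u-c["cx"])/f*d,(v-c["cy"])/f*d,d,np.ones_like(d)],-1)
    W=P@np.linalg.inv(np.array(c["view"])).T
    W=W[...,:3]; W[d==0]=np.nan
    return im,W
E
python3 - <<'E'
from h import *
for n in("scene","top"):
    im,W=cloud(n); np.savez(f"pics/{n}.npz",im=im,W=W)
    cv2.imwrite(f"pics/{n}.png",im[...,::-1]); print(n,robot.camera_info(n))
E
```

```text
pics
scene {'vfov': 55.33983179100367, 'cx': 281.3471699927854, 'cy': 214.76516430093514, 'view': array([[ 0.48319421,  0.87528189,  0.02012381, -0.26015343],
       [ 0.63901904, -0.33686822, -0.6915016 , -0.22207879],
       [-0.59847976,  0.34698906, -0.72209457,  1.75492911],
       [ 0.        ,  0.        ,  0.        ,  1.        ]])}
top {'vfov': 57.8701637558272, 'cx': 283.93083525666594, 'cy': 206.65382686006905, 'view': array([[-0.0067149 , -0.9996652 , -0.02498811,  0.02635903],
       [-0.99627591,  0.00883604, -0.08576855,  0.53945625],
       [ 0.08596063,  0.02431913, -0.99600168,  1.33176165],
       [ 0.        ,  0.        ,  0.        ,  1.        ]])}
```

View pics/scene.png

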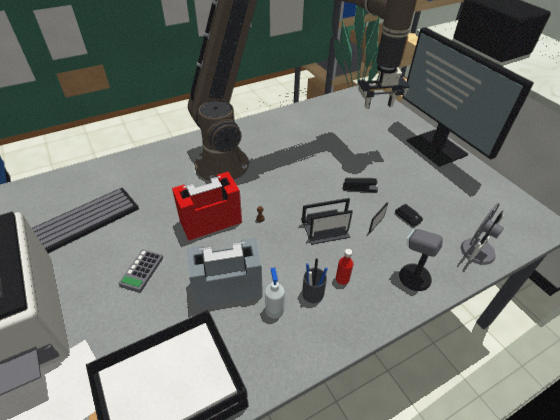

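View pics/top.png

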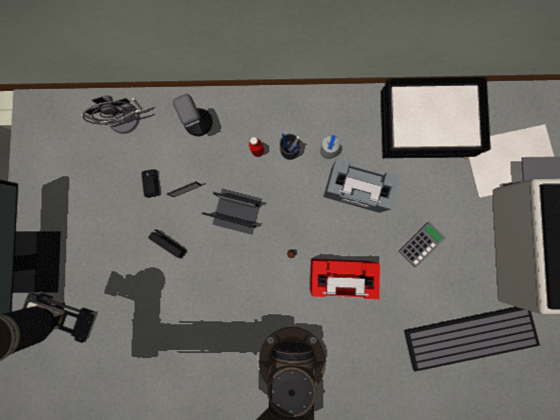

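Run:
```python
import numpy as np,cv2
a=np.load("pics/scene.npz");b=np.load("pics/top.npz")
A=cv2.resize(a["im"][180:270,290:420],(780,540),interpolation=2)[:, :, ::-1]
cv2.imwrite("pics/c1.png",A)
B=np.hstack([cv2.resize(b["im"][175:245,160:270],(440,280),interpolation=2),cv2.resize(b["im"][150:220,315:405],(360,280),interpolation=2)])[:,:,::-1]
cv2.imwrite("pics/c2.png",B)
W=b["W"]
for n,(u,v) in dict(base=(460,10),desk=(300,230)).items(): print(n,W[v,u])
def pts(x0,y0,x1,y1,z0,z1):
    out=[]
    for c in(a,b):
        w=c["W"].reshape(-1,3);im=c["im"].reshape(-1,3)
        m=(w[:,0]>x0)&(w[:,0]<x1)&(w[:,1]>y0)&(w[:,1]<y1)&(w[:,2]>z0)&(w[:,2]<z1)
        out.append(w[m])
    return out
print("rack centre",W[210,237],"box centre",W[185,360])
for n,u,v in(("rack",237,210),("box",360,185)):
    c=W[v,u]
    for k,w in zip("st",pts(c[0]-.15,c[1]-.16,c[0]+.15,c[1]+.16,.02,.3)):
        print(n,k,len(w)); h=np.histogram(w[:,2],np.arange(.02,.22,.01)); print(h[0])
```

```text
base [ 1.31364544 -0.67071139 -0.05946623]
desk [ 0.45649885 -0.03457925  0.00581646]
rack centre [0.52996711 0.19171282 0.01276837] box centre [ 0.59422432 -0.22418236  0.16823379]
rack s 1224
[ 96 141 180  95  96 101 115 199 106  95   0   0   0   0   0   0   0   0
   0]
rack t 472
[ 22  31 101  14  15  22  14  92  59 102   0   0   0   0   0   0   0   0
   0]
box s 4243
[179 192 200 187 204 271 258 252 328 231 194 204  91  90 997 277  55  33
   0]
box t 2838
[ 74  60  54  56  50  72  64 120 390 137 135 145  57  45 782 524  47  26
   0]
```

View pics/c1.png

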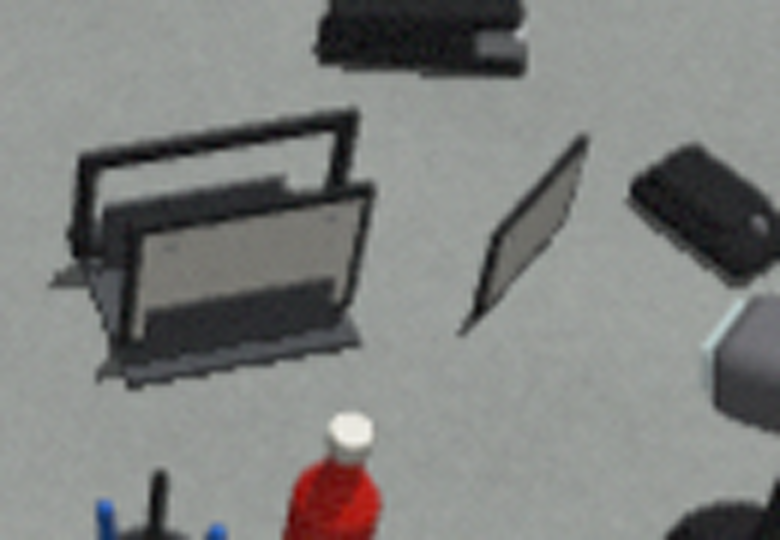

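View pics/c2.png

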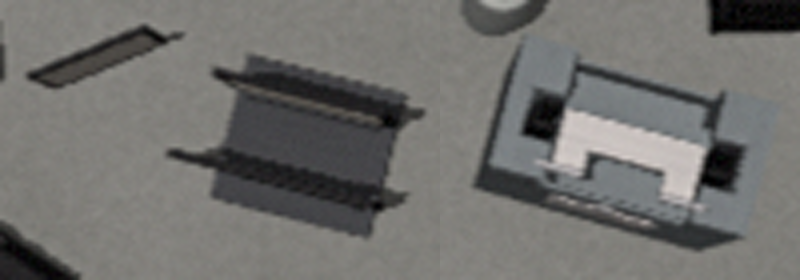

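Run:
```python
import numpy as np,cv2
D={n:np.load(f"pics/{n}.npz") for n in("scene","top")}
def sel(n,c,r,z0,z1):
    w=D[n]["W"].reshape(-1,3); m=(np.hypot(*(w[:,:2]-c).T)<r)&(w[:,2]>z0)&(w[:,2]<z1); return w[m]
def rect(p,nm):
    (c,s,a)=cv2.minAreaRect((p[:,:2]*1000).astype(np.float32)); print(nm,len(p),np.round(c,1),np.round(s,1),round(a,2),"z",np.round(np.median(p[:,2]),4))
for n in D:
    rect(sel(n,(.594,-.224),.14,.160,.176),"boxtop "+n)
    rect(sel(n,(.594,-.224),.14,.182,.2),"fences "+n)
    p=sel(n,(.53,.19),.14,.085,.13); 
    from scipy.cluster.vq import kmeans2
    hi=p[p[:,2]>.104]; rect(hi,"plate "+n)
    lo=p[(p[:,2]<.104)]; lo=lo[lo[:,0]<hi[:,0].mean()-.0]; rect(lo,"lower "+n)
    f=sel(n,(.53,.19),.16,.036,.047); rect(f,"fence43 "+n)
    b=sel(n,(.53,.19),.16,.0065,.0125); 
    print(np.round(np.c_[hi[::6]],3).tolist()[:14])
```

```text
boxtop scene 1241 [ 597.7 -234.4] [210.  116.5] 73.34 z 0.1682
fences scene 57 [ 601.5 -235.7] [156.9   8.7] 73.88 z 0.1916
plate scene 150 [561.4 186.9] [128.3  87.2] 41.76 z 0.1112
lower scene 242 [527.5 201.9] [177.9  87.6] 76.68 z 0.0958
fence43 scene 211 [527.4 199.2] [176.7  99.6] 73.59 z 0.0421
[[0.489, 0.181, 0.104], [0.58, 0.26, 0.112], [0.576, 0.236, 0.116], [0.583, 0.258, 0.112], [0.571, 0.219, 0.113], [0.579, 0.239, 0.112], [0.556, 0.182, 0.113], [0.568, 0.2, 0.115], [0.574, 0.222, 0.11], [0.582, 0.243, 0.107], [0.557, 0.169, 0.115], [0.565, 0.189, 0.113], [0.572, 0.215, 0.107], [0.548, 0.142, 0.114]]
boxtop top 1276 [ 600.2 -233.3] [210.7 110.7] 73.47 z 0.1693
fences top 36 [ 602.6 -233.3] [157.5   6.8] 73.56 z 0.1946
plate top 119 [528.1 197.4] [148.9  82. ] 75.6 z 0.114
lower top 132 [523.1 207.8] [179.8  80.7] 79.74 z 0.099
fence43 top 89 [522.9 203.5] [174.6  80.1] 75.62 z 0.0435
[[0.583, 0.257, 0.116], [0.58, 0.254, 0.115], [0.58, 0.234, 0.112], [0.576, 0.237, 0.116], [0.573, 0.237, 0.116], [0.573, 0.218, 0.11], [0.569, 0.217, 0.114], [0.569, 0.197, 0.115], [0.566, 0.2, 0.117], [0.565, 0.18, 0.118], [0.562, 0.183, 0.115], [0.56, 0.188, 0.109], [0.559, 0.167, 0.113], [0.555, 0.17, 0.114]]
```

Candidates for the plate are the one in the rack's +x slot (scene 330,218; top 235,196) and a loose smaller one (scene 378,217; top 185,188). The larger one, in the rack, is meant, and the enlarged crop confirms it. The open frame stands in the −x slot. The intake is the grey box (top 360,185), not the red one (345,278).

```bash
cat >> h.py <<'E'
def R(yaw,s=1):
    "tool down, tool y along s * (x axis of yaw frame)"
    y=s*np.array([np.cos(yaw),np.sin(yaw),0]); z=np.array([0,0,-1.]); return np.c_[np.cross(y,z),y,z]
E
python3 - <<'E'
from h import *
for n in("scene","top"):
    w=np.load(f"pics/{n}.npz")["W"].reshape(-1,3)
    c=np.array([.565,.199]); yaw=np.radians(-14.5)
    ex=np.array([np.cos(yaw),np.sin(yaw)]); ey=np.array([-ex[1],ex[0]])
    l=np.c_[(w[:,:2]-c)@ex,(w[:,:2]-c)@ey]
    for z0 in (.104,.110):
        m=(abs(l[:,0])<.03)&(abs(l[:,1])<.1)&(w[:,2]>z0)&(w[:,2]<.125); p=l[m]
        k=np.polyfit(p[:,1],p[:,0],1)
        print(n,len(p),"line mm",k[1]*1e3,"yaw corr deg",-np.degrees(np.arctan(k[0])),"x spread",np.percentile(p[:,0]-np.polyval(k,p[:,1]),[2,98])*1e3,"y range",p[:,1].min()*1e3,p[:,1].max()*1e3,"z",np.percentile(w[m,2],[50,95]))
print(robot.read_tcp_rot().round(2).tolist(), robot.read_t(), robot.read_force(), robot.read_grip_width())
for s in(1,-1):
    for p,y in(([.565,.199,.2],-14.5),([.565,.199,.1],-14.5),([.594,-.232,.31],-16.5),([.594,-.232,.105],-16.5)):
        q=robot.ik(p,R(np.radians(y),s)); print(s,None if q is None else np.round(q,1))
E
```

```text
scene 149 line mm 1.8706685826552631 yaw corr deg -0.08230783535414679 x spread [-6.51938831  5.13282429] y range -87.711768741905 63.14447836330606 z [0.11127676 0.11655265]
scene 95 line mm 1.159602914427807 yaw corr deg -0.14256394388212235 x spread [-6.04451702  5.87534076] y range -86.29726790510479 63.14447836330606 z [0.11333722 0.11708965]
top 117 line mm 1.3958095554298653 yaw corr deg -0.15605364121490936 x spread [-3.87765667  4.18665888] y range -85.20171450151815 63.71000610146488 z [0.11403    0.11789192]
top 102 line mm 1.5459780041338613 yaw corr deg -0.14785154056662694 x spread [-4.05859211  4.05423277] y range -84.21893398693607 63.71000610146488 z [0.11444145 0.11800496]
[[0.95, -0.32, -0.0], [-0.32, -0.95, -0.0], [0.0, 0.0, -1.0]] 0.1 [ 0.82060707 -0.48837358  0.20555713] 0.9995942530415741
1 [ 38.1  14.5 -11.5   0.  -64.  127.4]
1 [ 38.1  19.8 -18.5   0.  -51.8 127.4]
1 [ -3.8  14.8   3.3   0.  -78.5 167.3]
1 [ -3.8  22.7 -13.1   0.  -54.3 167.3]
-1 [ 38.1  14.5 -11.5   0.  -64.  -52.6]
-1 [ 38.1  19.8 -18.5   0.  -51.8 -52.6]
-1 [ -3.8  14.8   3.3   0.  -78.5 -12.7]
-1 [ -3.8  22.7 -13.1   0.  -54.3 -12.7]
```

Run:
```python
from h import *
yaw=np.radians(-14.65); ex=np.array([np.cos(yaw),np.sin(yaw)]); ey=np.array([-ex[1],ex[0]])
c=np.array([.565,.199])+.0014*ex-.0108*ey; print(c)
robot.goto([*c,.22],R(yaw,-1)); robot.move_gripper(.6)
robot.servo_line([*c,.13],speed=.1); robot.servo_line([*c,.097],speed=.05)
print(robot.read_position(),robot.read_force())
robot.move_gripper(0); print(robot.read_grip_width()*88,robot.read_finger_force(),robot.read_force())
robot.servo_line([*c,.105],speed=.03); print(robot.read_force())
robot.servo_line([*c,.18],speed=.06); robot.servo_line([*c,.306],speed=.15)
print(robot.read_t(),robot.read_grip_width()*88,robot.read_force(),robot.read_ft_torque())
im,W=cloud("scene"); np.savez("pics/s2.npz",im=im,W=W)
cv2.imwrite("pics/s2.png",cv2.resize(im[60:270,230:430],(760,600)[:2] if 0 else (571,600))[...,::-1])
```

```text
[0.56362302 0.18819704]
[0.56378513 0.18829134 0.09708878] [-0.15938376  0.1389772   0.11271329]
7.724212551512036 29.999606609344482 [-0.43620567 -0.20376325  0.41476365]
[-0.08380306  0.05411615 -2.13007387]
8.3917 7.371570475939287 [-0.34388417  0.96930226 -1.78758855] [ 0.06671758 -0.0565049   0.01253067]
```

View pics/s2.png

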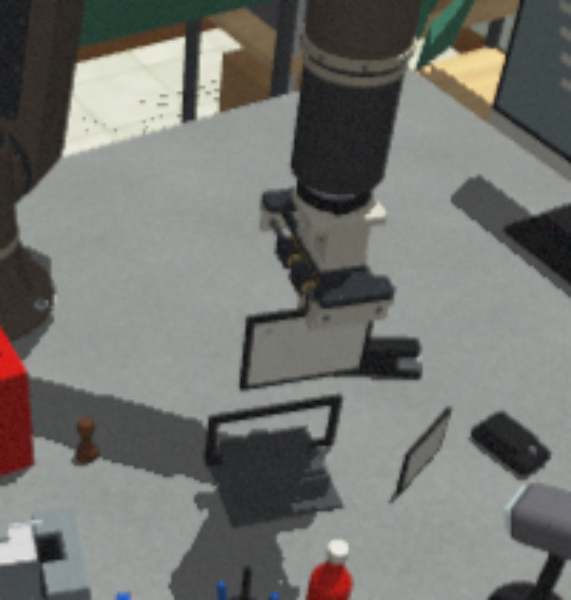

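```bash
cat >> h.py <<'E'
BY=np.radians(-16.5); bx=np.array([np.cos(BY),np.sin(BY)]); by=np.array([-bx[1],bx[0]]); B0=np.array([.5942,-.2324])
def bp(x,y,z): return np.r_[B0+x*bx+y*by,z]
def loc(p): return np.array([(p[:2]-B0)@bx,(p[:2]-B0)@by,p[2]])
def F(n=6):
    f=[];t=[]
    for _ in range(n): f.append(robot.read_force()); t.append(robot.read_ft_torque()); robot.dwell(.02)
    f=np.mean(f,0); t=np.mean(t,0); return np.array([f[:2]@bx,f[:2]@by,f[2]]),np.array([t[:2]@bx,t[:2]@by,t[2]])
E
python3 - <<'E'
from h import *
w=np.load("pics/s2.npz")["W"].reshape(-1,3); yaw=np.radians(-14.65); ex=np.array([np.cos(yaw),np.sin(yaw)]); ey=np.array([-ex[1],ex[0]])
p=robot.read_position(); d=w-p; l=np.c_[d[:,:2]@ex,d[:,:2]@ey,d[:,2]]
q=l[(abs(l[:,0])<.012)&(abs(l[:,1])<.1)&(l[:,2]<-.0)&(l[:,2]>-.11)]
print(len(q),q.min(0),q.max(0),np.polyfit(q[:,1],q[:,0],1),np.polyfit(q[:,2],q[:,0],1))
robot.servo_line(bp(-.009,0,.306),R(BY,-1),speed=.2)
robot.servo_line(bp(-.009,0,.270),speed=.08)
f0,t0=F(10); print(robot.read_t(),f0,t0,loc(robot.read_position()))
for x in np.arange(-.008,.0095,.001):
    robot.servo_line(bp(x,0,.270),speed=.02); f,t=F(4)
    print(round(x*1e3,2),loc(robot.read_position())[:2].round(4),(f-f0).round(2),(t-t0).round(3))
    if f[0]-f0[0]<-2.2: break
print(robot.read_t())
E
```

```text
826 [-0.00651133 -0.07785062 -0.09122516] [ 0.00757211  0.0745333  -0.00038685] [0.00392696 0.00242213] [0.00027519 0.00240762]
11.45 [ 0.25374739 -0.00577053 -1.91303755] [ 0.09972603 -0.049278   -0.01091696] [-8.66249649e-03  5.43892407e-06  2.70672004e-01]
-8.0 [-0.008  0.   ] [-0.44  0.25 -0.12] [ 0.017  0.02  -0.007]
-7.0 [-0.007  0.   ] [-0.36  0.47 -0.1 ] [0.04  0.022 0.033]
-6.0 [-0.006  0.   ] [-0.32  0.36 -0.09] [0.016 0.022 0.034]
-5.0 [-0.005  0.   ] [-0.31 -0.23  0.31] [ 0.002 -0.004  0.012]
-4.0 [-0.004  0.   ] [0.22 0.27 0.25] [-0.002 -0.001 -0.012]
-3.0 [-0.003 -0.   ] [ 0.07 -0.01 -0.09] [-0.002 -0.017 -0.015]
-2.0 [-0.002  0.   ] [-0.36 -0.24  0.1 ] [0.002 0.002 0.033]
-1.0 [-0.001  0.   ] [-0.63  0.6  -0.31] [-0.012 -0.006  0.001]
0.0 [ 0. -0.] [-0.04  0.03 -0.27] [-0.009 -0.017 -0.012]
1.0 [0.001 0.   ] [-0.56  0.07  0.1 ] [-0.007  0.04  -0.002]
2.0 [ 0.0017 -0.0001] [-1.95  0.25  0.89] [0.043 0.829 0.004]
3.0 [ 0.0026 -0.0001] [-4.18  0.66  1.6 ] [0.087 1.702 0.008]
15.25
```

Run:
```python
from h import *
robot.servo_line(bp(.0001,0,.270),speed=.02); f0,t0=F(8); print(f0.round(2),t0.round(3),robot.read_grip_width()*88)
np.save("f0.npy",np.r_[f0,t0])
z=.270
while z>.2001:
    z-=.003 if z>.255 else .005
    robot.servo_line(bp(.0001,0,z),speed=.03); f,t=F(2)
    print(round(z,3),(loc(robot.read_position())*1e3).round(1),(f-f0).round(1),(t-t0).round(2))
    if f[2]-f0[2]>9 or np.hypot(*(f-f0)[:2])>12: break
print(robot.read_t(),robot.read_grip_width()*88)
```

```text
[ 0.11  0.23 -1.83] [ 0.102 -0.039  0.004] 7.690497688158069
0.267 [ 1.000e-01 -0.000e+00  2.667e+02] [-0.1 -0.5 -0.6] [ 0.05 -0.01 -0.01]
0.264 [  0.   -0.  263.8] [-0.6 -1.  -0.3] [-0.03 -0.    0.  ]
0.261 [  0.   -0.  260.8] [ 0.3 -0.3  0.7] [ 0.02  0.01 -0.01]
0.258 [  0.   -0.  257.8] [ 0.1 -0.5  0. ] [ 0.01 -0.03 -0.  ]
0.255 [ 5.000e-01 -1.000e-01  2.554e+02] [ 0.8 -0.6  2.3] [-0.03 -0.24  0.01]
0.25 [ 2.0e-01 -0.0e+00  2.5e+02] [ 1.2 -0.5  2.6] [-0.08 -0.32 -0.01]
0.245 [ -0.   -0.  244.8] [ 0.2 -0.6  3.4] [-0.02  0.12  0.  ]
0.24 [1.000e-01 0.000e+00 2.399e+02] [-0.2 -0.7  2.8] [-0.05 -0.04  0.01]
0.235 [2.000e-01 0.000e+00 2.349e+02] [ 0.6 -0.4  2.3] [ 0.01 -0.29  0.04]
0.23 [2.000e-01 0.000e+00 2.298e+02] [ 1.1 -0.7  2.5] [-0.02 -0.54 -0.03]
0.225 [2.000e-01 0.000e+00 2.248e+02] [1.5 0.  2.8] [-0.05 -0.68 -0.01]
0.22 [-0.000e+00  1.000e-01  2.192e+02] [ 2.8 -1.  -1.5] [-0.09 -1.27 -0.  ]
0.215 [-1.000e-01  0.000e+00  2.143e+02] [ 2.8 -0.1 -2.4] [-0.2  -1.4   0.01]
0.21 [ -0.   -0.  209.6] [ 3.3 -0.9 -2.5] [-0.23 -1.36 -0.01]
0.205 [  0.    0.  204.6] [ 3.8 -1.1 -1.5] [-0.2  -1.47 -0.01]
0.2 [  0.    0.  199.6] [ 2.9 -1.  -2.2] [-0.2  -1.49  0.01]
20.9417 7.825113897438786
```

Run:
```python
from h import *
b=np.load("f0.npy"); f0,t0=b[:3],b[3:]; z=.2
while z>.1005:
    z-=.006 if z>.117 else .0015
    robot.servo_line(bp(.0001,0,z),speed=.035 if z>.115 else .015); f,t=F(2)
    print(round(z,4),(loc(robot.read_position())*1e3).round(1),(f-f0).round(1),(t-t0).round(2))
    if (f-f0)[2]>7 or np.hypot(*(f-f0)[:2])>14: break
print(robot.read_t(),robot.read_grip_width()*88)
```

```text
0.194 [1.000e-01 0.000e+00 1.936e+02] [ 4.4 -0.8 -1.8] [-0.23 -1.62 -0.04]
0.188 [1.000e-01 0.000e+00 1.877e+02] [ 4.  -1.2 -2.1] [-0.29 -1.67 -0.01]
0.182 [  0.2   0.  181.7] [ 4.1 -1.  -1.8] [-0.22 -1.73  0.02]
0.176 [2.000e-01 1.000e-01 1.758e+02] [ 4.4 -0.2 -2.3] [-0.16 -1.84 -0.03]
0.17 [  0.3   0.  169.8] [ 4.4 -0.6 -1.1] [-0.09 -1.88 -0.01]
0.164 [  0.3   0.  163.8] [ 4.4 -0.7  0. ] [-0.07 -1.78  0.01]
0.158 [  0.2   0.  157.8] [ 3.8 -0.5  0.3] [-0.07 -1.81 -0.02]
0.152 [  0.2   0.  151.8] [ 4.8 -0.7 -0.5] [-0.05 -1.81 -0.01]
0.146 [  0.3   0.  145.8] [ 4.4 -1.  -0.9] [-0.06 -1.91 -0.03]
0.14 [ 4.000e-01 -1.000e-01  1.403e+02] [ 3.6 -0.5  4. ] [-0.18 -1.29  0.01]
0.134 [  0.3  -0.  134. ] [ 3.9 -0.9  3.1] [-0.19 -1.47 -0.01]
0.128 [1.000e-01 0.000e+00 1.277e+02] [ 4.5 -1.1  0.9] [-0.09 -1.73 -0.02]
0.122 [ -0.    0.  121.5] [ 5.2 -0.6  0.3] [-0.1  -1.8  -0.01]
0.116 [ -0.    0.  115.4] [ 4.7 -0.2 -1.9] [-0.13 -1.94 -0.  ]
0.1145 [1.000e-01 0.000e+00 1.143e+02] [ 4.6 -0.6 -1. ] [-0.12 -1.73  0.02]
0.113 [1.00e-01 0.00e+00 1.13e+02] [ 3.8 -0.1  1.5] [-0.06 -1.53 -0.01]
0.1115 [ 1.000e-01 -0.000e+00  1.115e+02] [ 4.7 -0.7  1.7] [-0.05 -1.4   0.02]
0.11 [1.000e-01 0.000e+00 1.099e+02] [ 4.2 -0.4  2.4] [-0.05 -1.37  0.  ]
0.1085 [  0.    0.  108.3] [4.  0.2 0.9] [-0.03 -1.47  0.01]
0.107 [1.000e-01 0.000e+00 1.069e+02] [ 4.2 -0.3  1. ] [-0.04 -1.44 -0.02]
0.1055 [ 1.000e-01 -0.000e+00  1.054e+02] [ 3.9 -0.7  1. ] [-0.02 -1.46  0.01]
0.104 [  0.2   0.  104.1] [ 3.6 -0.2  1.8] [-0.04 -1.43  0.  ]
0.1025 [  0.9  -0.  104. ] [ 3.   0.8 11.6] [ 0.22 -0.52 -0.01]
28.5083 7.48335264347862
```

Run:
```python
from h import *
b=np.load("f0.npy"); f0=b[:3]
robot.servo_line(bp(.0001,0,.1042),speed=.02); print((F(4)[0]-f0).round(1))
robot.move_gripper(.21); print(robot.read_grip_width()*88,(F(4)[0]-f0).round(1))
for z in (.109,.117,.1255):
    robot.servo_line(bp(.0001,0,z),speed=.03); print(z,(F(2)[0]-f0).round(1))
robot.move_gripper(0); f1=F(5)[0]; print("shut",(f1-f0).round(1))
for z in np.arange(.1245,.1165,-.001):
    robot.servo_line(bp(.0001,0,z),speed=.015); f=F(2)[0]; print(round(z,4),robot.read_position()[2].round(4),(f-f1).round(1))
    if (f-f1)[2]>7: break
robot.servo_line(bp(.0001,0,.15),speed=.04); print((F(2)[0]-f0).round(1))
robot.servo_line(bp(.0001,0,.20),speed=.04); robot.servo_line(bp(.0001,0,.30),speed=.15); 
print(robot.read_t(),robot.read_force())
robot.servo_line(bp(-.12,.15,.32),speed=.25)
for n in("scene","top"):
    im,W=cloud(n); np.savez(f"pics/{n}3.npz",im=im,W=W)
    if n=="scene": s=cv2.resize(im[230:310,170:290],(480,320),interpolation=2)
    else: t=cv2.resize(im[150:220,315:405],(320,320),interpolation=2)
cv2.imwrite("pics/end.png",np.hstack([s,t])[...,::-1]); print(robot.read_t())
p=W.reshape(-1,3); l=np.c_[(p[:,:2]-B0)@bx,(p[:,:2]-B0)@by]
m=(l[:,0]>-.035)&(l[:,0]<.009)&(abs(l[:,1])>.038)&(abs(l[:,1])<.054); print("flap z",np.nanpercentile(p[m,2],[5,50,95]))
```

```text
[2.9 0.1 2.7]
18.268457940795816 [ 6.2 -0.3 -3.9]
0.109 [ 4.5 -0.1  0.6]
0.117 [4.2 0.5 2.2]
0.1255 [4.5 0.1 4.1]
shut [ 1.7 -0.3  6.4]
0.1245 0.1244 [ 0.8 -0.8 -0.8]
0.1235 0.1234 [ 0.3 -0.1 -0.9]
0.1225 0.1224 [ 0.8 -0.  -0.8]
0.1215 0.1214 [ 0.4  0.1 -0.3]
0.1205 0.1204 [ 1.4  0.1 -1.3]
0.1195 0.1204 [1.1 0.6 2.6]
0.1185 0.1203 [0.1 0.7 7.6]
[5.1 0.2 3.2]
36.4417 [-0.06491688  0.08860535 -0.60915523]
37.4667
flap z [0.01485759 0.16677681 0.17180786]
```

View pics/end.png

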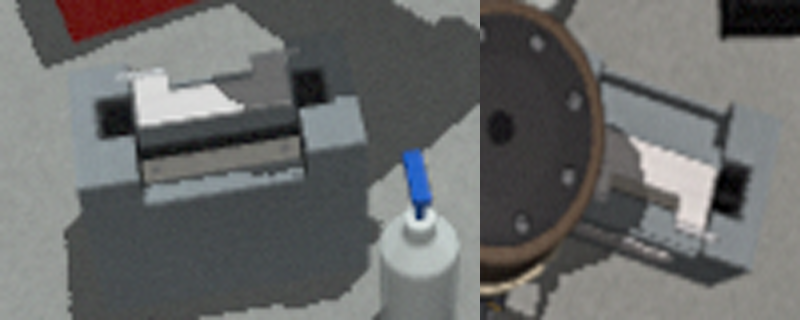

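The picture shows the flap level (scene crop 210,90) with the plate standing below it (crop 220,160). The plate's top edge was felt at 0.120 m, which means it is on the floor.

```bash
python3 -c "
from rig import robot
print(robot.read_force()); print(robot.job_done())"
```

```text
[-0.27775436  0.03950604 -0.11301595]
the job is handed in; nothing more can be done
None
```

The plate stands fully home on the intake floor, the flap has sprung shut above it, and I handed the job in with the arm clear of everything after about 37.5 s; no verdict was shown to me.

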